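# Open the lacquering booth's window to its mark and start the extractor

### The job

Get the lacquering booth ready: with the fingertips, push its counterweighted window up from beneath the orange lip, without pinching the lip, until the lip is level with the red pointer on the post, and leave the window there. Then press the green start button on the extractor's switch box right down and let it go. Do not press the red stop button, and leave the fan in the booth and the other things on the bench where they are.

Things in the scene. Friction and masses are not known exactly. Their poses are not given: they have to be found in the camera images.
- sash (a joint): the booth's sliding window (clear pane with an orange bottom rail), metres risen from its lowest stop: 0 to 0.185, grows upwards, straight up. A counterweight in the posts balances it, so it stays wherever it is left; 1 to 6 N moves it up, and as much moves it down. It does not spring back or coast
- lip_nose (a point): middle of the rounded front edge of the window's orange lip, at the lip's mid-height; it moves with the window, 90 above the table at joint 0. The lip is a ledge 12 thick, 250 wide, sticking out 51 in front of the pane's middle; its front edge is a half-round of radius 6 about this point. On its top lies a black rubber strip; pressing top and underside at once is pinching. Axes as the booth's
- marker: red plastic clip round the booth's left front post (the post at +y of the booth), 48 wide, 24 tall, with a red pointer 9 square that sticks out 53 in front of the post's middle, at the post's inner side. Fixed; origin in the middle of the post, at the mid-height of the pointer: the lip's mid-height must come level with it
- booth: the booth: clear panels in an aluminium frame, 370 wide, 210 deep, 530 tall, on a 12 thick plywood base. Fixed; origin on the table, in the plane of the window, midway between the two front posts (340 apart); x into the booth, y to its left post, z up. Above the window's travel a fixed clear upper front, 14 in front of the pane, begins 306 above the table
- switchbox: grey switch box of the extractor, 75 x 155 x 45 tall, on the table in front of the booth to the right. Fixed; origin at the centre of its underside; green button at +y of it, red at -y, 72 apart
- start (a joint): green start button, metres pressed: 0 to 0.006, springs back; fully down takes 4 N
- start_top (a point): middle of the top of the green start button, diameter 32; pressed straight down
- stop (a joint): red stop button, same make, not to be pressed
- stop_top (a point): middle of the top of the red stop button, diameter 32
- fan: wooden folding fan, spread, red and yellow, radius 105, 6 thick, lying inside the booth; origin at its rivet, underside. Bystander: leave alone
- glue: white glue bottle, diameter 48, 150 tall, near the booth's front left corner; origin at the centre of its underside. Bystander
- paste: white paste jar, diameter 84, 100 tall, at the left; origin at the centre of its underside. Bystander
- hammer: small hammer, 240 long, lying at the right; origin on its underside. Bystander
- block: dark steel bench block 50 x 50 x 30 tall, in front of the booth to the right; origin at the centre of its underside. Bystander
- dish: blue ceramic dish, diameter 80, 20 tall, in front of the booth to the left; origin at the centre of its underside. Bystander
- pot: terracotta pot with two side handles, diameter 84, 100 tall, at the far right; origin at the centre of its underside. Bystander
Not all that is in view belongs to the job. What is meant by the switchbox is not blue, pink or turquoise, and is the larger of those in its own colour.

How it is judged:
By the outcome, as a careful person would: the job done as asked, in the order asked, and still so for the second after the job is handed in, with the robot touching nothing.
It also fails if it takes over 61 s, if anything falls off the work surface, if the arm or the gripper's body presses on something with over 40 N, if the wrist force passes 120 N, or if a joint passes its speed limit or range.

### The arm

A 7-joint arm with a two-finger parallel gripper is mounted at the origin on the work surface. World frame = base frame: x ahead of the robot, y to its left, z up, the work surface at z = 0. Lengths are in m, angles in rad, forces in N, time in s.
With the tool pointing down it reaches from about 0.4 to 0.85 m from the base axis. Payload 4.5 kg.
Tool frame: the origin (TCP) lies between the finger pads; the fingertips stand 25 mm ahead of it and the grasp point (between the pads) lies 6 mm ahead of it; z points along the fingers, y is the line along which they close (so a half turn about z gives the same grasp; the last joint's range is limited). The gripper opens to 85 mm and grips with 20 to 120 N. Pads are 22 mm wide; open, the fingers measure 114 mm over their backs; the gripper's body (76 mm by 85 mm) begins 54 mm behind the grasp point. The pads swing forward as they close: fully open they stand 13 mm farther back than shut.
Start: joints at [1.38, 0.689, -0.195, 1.565, 0.157, 0.902, -0.215], TCP at [0.139, -0.609, 0.256] pointing down, gripper open.
Joint ranges: [-3.01, 3.01], [-0.46, 2.08], [-1.47, 1.51], [0.13, 2.56], [-1, 4.14], [0.04, 2.09], [-2.66, 2.66]. Speed limits (rad/s): [2.57, 2.57, 3.14, 3.14, 3.14, 3.14, 3.14].

### API

Orientations are given as a unit quaternion [x, y, z, w].
In Python, from workcell import r gives the robot as it stands.
- The arm moves only by the tool drive_tool, never from a script. Its argument "motion" is a list of rows, each a list of 4 numbers: the shift along the world's x, y, z each as a share of 250 mm, from -1 to 1, then the turn about the world's z as a share of 90 degrees, from -1 to 1. A call has 1 to 8 rows; each row is the pose to reach, as a shift and turn from the pose commanded when the call began; what a row does not reach only later rows make up. A row lasts 1/12 s, in which the tool goes at most 41.7 mm and 7.16 degrees, less where a joint would pass 70% of its speed; a pose out of reach is approached as far as the arm can. A call with a number of a shift or a turn outside -1 to 1 is refused whole. A call with a gripper value outside its range is refused whole. "gripper" is the closure in counts, from 0 (fully open) to 255 (shut), set as the call begins (left out, the last holds). The fingers move at their own pace and stop on an object; "newtons" is the grip in N (left out, the last holds). Time passes only in rows, so rows that repeat a pose let the fingers close. It gives the time, the measured TCP pose, the force, the opening and the grip force at its end, in the units of the state.
- r.state(): the state, without advancing time (a new reading comes with each control period).
- r.read_camera(name): name is "scene" or "top" or "wrist"; returns the picture (420x560x3 uint8, blue, green, red); there is no depth.
- r.camera_model(name): a dict with "fov_y" (degrees; the focal length in pixels is half the picture's height over the tangent of half this angle, whatever the lens; pixels are square), "cx", "cy" (the principal point, pixels), "view" (4x4, takes a point from world to camera coordinates). Camera axes: x right, y down, z forward; pixel columns grow to the right and rows downward; lengths in m; the calibration is good to about 2 mm. A picture is of the moment at which its call begins: read the wrist's pose just before it. camera_model takes no time and is no camera call; for the wrist camera it gives the pose at the moment of the call.
- r.job_done(): hands the job in; it is judged then, once.
The state is a dict: "time_s": time; "joint_pos": joint angles; "qd": joint speeds; "tau": joint torques, N m; "tcp_pos": TCP position; "tool_rot": TCP orientation; "contact_force": force on the tool from outside, world axes, zero at the start; "torque": the same for the moment, N m; "width": finger opening in m; "grip_force": force on a finger pad.
Only numpy, scipy, OpenCV 4.12 (cv2) and the standard library are available. Lean on these libraries where they do the work, as an engineer would, in place of code of your own. Each camera call takes 0.05 s, during which the arm holds its last target. There are 200 camera calls.

## Working session

There is one attempt and no reset: what is moved stays moved. The work goes in short steps, Python scripts to look and compute and a tool call to move; the robot and the scene stay as the last step left them, time stands still between calls to the robot, and variables do not carry over. Pictures are saved under pics/ and viewed, at most 10 in all, crops included, and the job is handed in when it is done.

Besides the shell and the picture viewer there is one more tool, called after ">>>" by a JSON object that holds its "method" and its "body", one argument or row to a line. drive_tool: Moves the arm, as the interface text tells. Its arguments: {"type":"object","properties":{"motion":{"type":"array","items":{"type":"array","items":{"type":"number","minimum":-1,"maximum":1}}},"gripper":{"type":"number"},"newtons":{"type":"number"}},"required":["motion"]}

```bash
mkdir -p pics; cat > h.py <<'E'
import numpy as np,cv2
from workcell import r
def ray(m,u,v):
    f=210/np.tan(np.radians(m["fov_y"])/2); V=np.array(m["view"])
    d=V[:3,:3].T@np.array([(u-m["cx"])/f,(v-m["cy"])/f,1.]); o=-V[:3,:3].T@V[:3,3]
    return o,d/np.linalg.norm(d)
def plane(m,u,v,z):
    o,d=ray(m,u,v); return o+d*(z-o[2])/d[2]
def tri(a,b):
    A=np.zeros((3,3));c=np.zeros(3)
    for o,d in (a,b):
        P=np.eye(3)-np.outer(d,d);A+=P;c+=P@o
    p=np.linalg.solve(A,c)
    return p,[np.linalg.norm(np.cross(p-o,d)) for o,d in (a,b)]
def proj(m,p):
    f=210/np.tan(np.radians(m["fov_y"])/2); V=np.array(m["view"]);q=V[:3,:3]@np.array(p)+V[:3,3]
    return f*q[0]/q[2]+m["cx"],f*q[1]/q[2]+m["cy"]
E
python3 - <<'E'
from h import *
for n in("scene","top"):
    cv2.imwrite(f"pics/{n}0.png",r.read_camera(n)); m=r.camera_model(n); print(n,{k:m[k] for k in m if k!="view"},ray(m,m["cx"],m["cy"]))
print(r.state())
E
```

```text
scene {'fov_y': 46.61537962588602, 'cx': 281.65539468916575, 'cy': 211.94908195797592} (array([0.22751351, 0.40377807, 1.43860426]), array([ 0.17838482, -0.31493446, -0.93219909]))
top {'fov_y': 54.282864556902666, 'cx': 277.97820450992697, 'cy': 213.90650746656175} (array([ 0.32859298, -0.04178382,  1.60140712]), array([ 0.09342435,  0.00774412, -0.99559626]))
{'time_s': 0.1, 'joint_pos': array([ 1.37982168,  0.68992247, -0.19451566,  1.56624537,  0.15730956,
        0.90247103, -0.21506938]), 'qd': array([ 5.77399049e-04, -2.79318183e-03,  1.32818359e-03, -1.88640702e-03,
        1.32597401e-04, -1.19634920e-05,  6.18506068e-04]), 'tau': array([-3.07690389e-03, -5.40593612e+01, -1.27181400e+00, -1.58983934e+01,
        9.28310968e-03,  4.30803673e-03, -2.09159623e-07]), 'tcp_pos': array([ 0.13914113, -0.60876474,  0.25554871]), 'tool_rot': array([ 9.93684674e-01,  1.12205544e-01, -1.54592484e-04, -8.12808351e-04]), 'contact_force': array([-0.99088156, -0.06521106, -0.99505519]), 'torque': array([0.00588021, 0.04545736, 0.00058658]), 'grip_force': 0.0, 'width': 0.08529387218615374}
```

View pics/scene0.png

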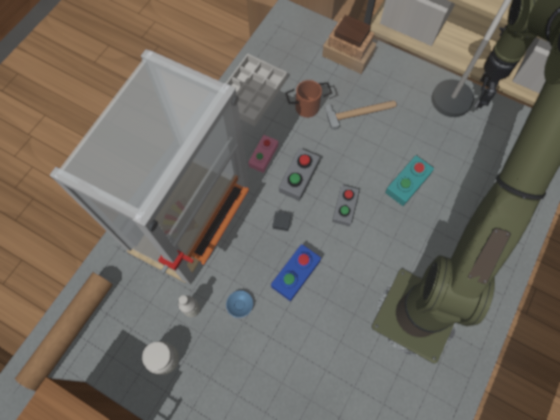

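View pics/top0.png

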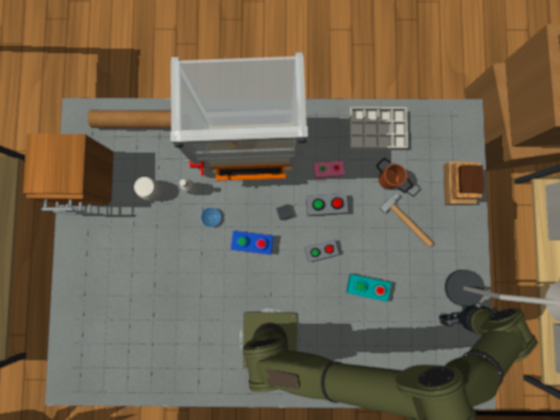

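The scene picture shows grey boxes at scene (300,173) and (346,204), which are top (328,205) and (322,250). The one at top (328,205) is larger, so it is the switchbox; the blue, pink and turquoise ones are excluded. The orange lip is at top (250,172) and the red clip at top (197,167). I'll measure these and confirm with a crop.

```bash
python3 - <<'E'
from h import *
a=cv2.imread("pics/top0.png");b=cv2.imread("pics/scene0.png")
def big(i,x,y,w,h,s): return cv2.resize(i[y:y+h,x:x+w],None,fx=s,fy=s,interpolation=cv2.INTER_CUBIC)
cv2.imwrite("pics/crop1.png",np.vstack([big(a,170,140,200,75,4),big(b,140,130,200,75+0,4)]))
def comps(i,lo,hi,mn=12):
    h=cv2.cvtColor(i,cv2.COLOR_BGR2HSV);m=cv2.inRange(h,lo,hi)
    if lo[0]==0 and hi[0]<5: m|=cv2.inRange(h,(175,lo[1],lo[2]),(180,255,255))
    n,_,s,c=cv2.connectedComponentsWithStats(m)
    return [(s[k].tolist(),c[k].round(1).tolist()) for k in range(1,n) if s[k][4]>=mn]
for nm,i in(("top",a),("scene",b)):
    print(nm,"green",comps(i,(45,90,50),(75,255,255)));print("red",comps(i,(0,170,100),(4,255,255)));print("orange",comps(i,(6,190,120),(14,255,255),40))
mt=r.camera_model("top");
for n,u,v in(("green",318,204),("red",337,203),("lipL",216,175),("lipR",286,175)): print(n,plane(mt,u,v,.055 if n in("green","red") else .09))
E
```

```text
top green [([321, 167, 4, 4, 14], [322.5, 168.3]), ([313, 199, 11, 10, 82], [317.9, 203.9]), ([239, 239, 6, 5, 27], [241.6, 240.9]), ([311, 249, 8, 7, 46], [314.8, 252.1]), ([358, 283, 7, 7, 32], [360.6, 286.1])]
red [([190, 162, 14, 13, 72], [197.8, 166.4]), ([334, 165, 5, 5, 22], [336.1, 167.1]), ([333, 199, 9, 8, 65], [336.8, 202.4]), ([258, 241, 6, 6, 29], [260.6, 243.3]), ([326, 246, 7, 7, 39], [329.0, 248.6]), ([377, 287, 7, 7, 38], [379.8, 290.1])]
orange [([230, 173, 56, 7, 248], [258.5, 176.3]), ([216, 174, 13, 6, 54], [221.5, 177.3])]
scene green [([290, 174, 10, 10, 83], [294.5, 178.3]), ([401, 179, 9, 8, 58], [405.2, 182.6]), ([341, 206, 8, 8, 51], [344.3, 209.8]), ([285, 275, 9, 8, 60], [288.9, 278.5])]
red [([160, 253, 32, 15, 108], [175.7, 260.5])]
orange []
green [ 0.51221894 -0.18153748  0.055     ]
red [ 0.51637461 -0.25364763  0.055     ]
lipL [0.61558688 0.20278528 0.09      ]
lipR [ 0.6166596  -0.05921846  0.09      ]
```

View pics/crop1.png

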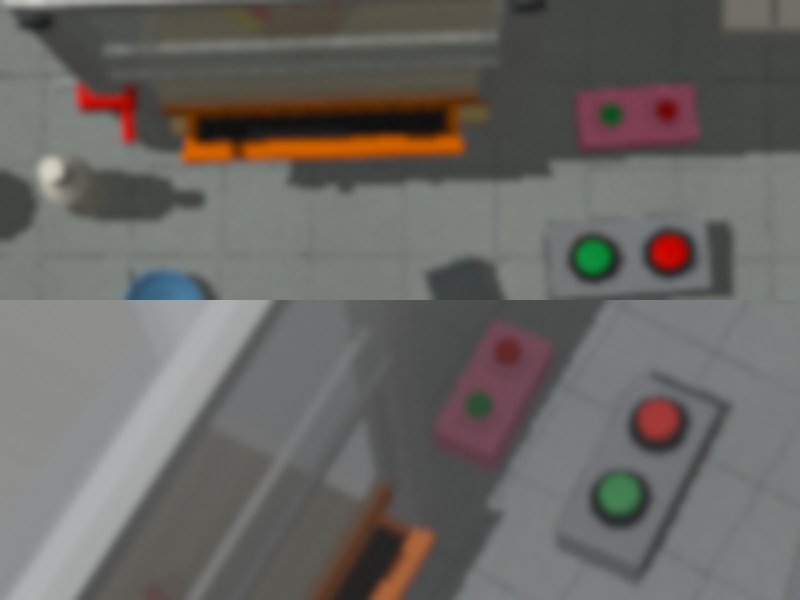

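The crop confirms it: the larger grey box has green at top (318,204) and red at (337,203). The pink one next to it is a decoy. I'll go near the booth, lifting first to stay away from the lamp.

>>> {"method": "drive_tool", "body": {
  "motion": [
    [0, 0.1, 0.1, 0],
    [0, 0.25, 0.2, 0],
    [0.1, 0.4, 0.3, 0],
    [0.25, 0.55, 0.3, 0],
    [0.4, 0.7, 0.3, 0],
    [0.55, 0.85, 0.3, 0],
    [0.7, 1, 0.3, 0],
    [0.85, 1, 0.3, 0]
  ],
  "gripper": 255
}}

```text
time_s: 0.77
tcp_pos: [0.3107, -0.3772, 0.3311]
tool_rot: [0.994, 0.112, -0.001, -0.001]
contact_force: [0.3, -0.9, -1.1]
width: -0.0001
grip_force: 0.0
```

>>> {"method": "drive_tool", "body": {
  "motion": [
    [0.1, 0.15, 0, 0],
    [0.1, 0.3, 0, 0],
    [0.15, 0.45, 0, 0],
    [0.15, 0.6, 0, 0],
    [0.15, 0.75, 0, 0],
    [0.15, 0.9, 0, 0],
    [0.15, 1, 0, 0],
    [0.15, 1, 0, 0]
  ]
}}

```text
time_s: 1.43
tcp_pos: [0.3484, -0.1252, 0.3312]
tool_rot: [0.993, 0.117, -0.0, -0.001]
contact_force: [0.2, -0.3, -0.2]
width: 0.0002
grip_force: 0.0
```

>>> {"method": "drive_tool", "body": {
  "motion": [
    [0.1, 0.15, 0, 0],
    [0.1, 0.3, 0, 0],
    [0.1, 0.45, 0, 0],
    [0.1, 0.6, 0, 0],
    [0.1, 0.6, 0, 0],
    [0.1, 0.6, 0, 0]
  ]
}}

```text
time_s: 1.93
tcp_pos: [0.374, 0.0212, 0.3312]
tool_rot: [0.993, 0.115, 0.0, -0.0]
contact_force: [-0.8, -0.3, -0.2]
width: 0.0001
grip_force: 0.0
```

```bash
python3 - <<'E'
from h import *
s=r.state();print(s["time_s"],s["tcp_pos"],s["tool_rot"],s["contact_force"],s["joint_pos"])
m=r.camera_model("wrist");w=r.read_camera("wrist");b=r.read_camera("scene")
cv2.imwrite("pics/w1.png",w);np.save("w1.npy",m,allow_pickle=True);cv2.imwrite("pics/s1.png",b)
print(ray(m,m["cx"],m["cy"]),m["fov_y"],m["cx"],m["cy"])
E
```

```text
1.9333 [0.37401544 0.02123397 0.33115037] [ 9.93392693e-01  1.14764737e-01  6.88757597e-05 -9.11477404e-05] [-0.84183351 -0.27427954 -0.16047684] [ 0.11221316  0.26246117 -0.37667826  2.13687933  0.13808397  0.7645155
 -1.6934037 ]
(array([0.45624872, 0.03979993, 0.44909428]), array([-0.31572427, -0.0736352 , -0.94598945])) 62.643606077082936 282.5517290680914 210.5961880617276
```

View pics/w1.png

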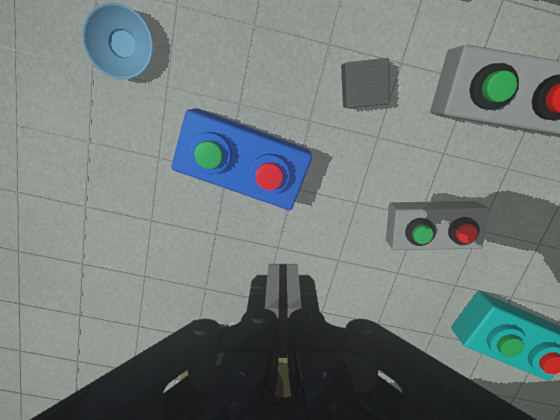

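The wrist camera looks back toward the robot. The real switchbox is at the right edge, with green at (499,86); the small grey decoy is at (436,228). Turning the tool about 193° puts the camera on the robot's side, looking at the booth.

>>> {"method": "drive_tool", "body": {
  "motion": [
    [0, 0, 0, -0.079],
    [0, 0, 0, -0.158],
    [0, 0, 0, -0.237],
    [0, 0, 0, -0.316],
    [0, 0, 0, -0.395],
    [0, 0, 0, -0.474],
    [0, 0, 0, -0.553],
    [0, 0, 0, -0.63]
  ]
}}

```text
time_s: 2.7
tcp_pos: [0.3738, 0.0175, 0.331]
tool_rot: [0.926, -0.378, -0.0, 0.0]
contact_force: [0.2, -0.3, -0.2]
width: 0.0001
grip_force: 0.0
```

>>> {"method": "drive_tool", "body": {
  "motion": [
    [0, 0, 0, -0.079],
    [0, 0, 0, -0.158],
    [0, 0, 0, -0.237],
    [0, 0, 0, -0.316],
    [0, 0, 0, -0.395],
    [0, 0, 0, -0.474],
    [0, 0, 0, -0.553],
    [0, 0, 0, -0.63]
  ]
}}

```text
time_s: 3.37
tcp_pos: [0.374, 0.0183, 0.3319]
tool_rot: [-0.679, 0.734, -0.001, 0.001]
contact_force: [-1.2, -0.2, -1.8]
width: 0.0001
grip_force: 0.0
```

>>> {"method": "drive_tool", "body": {
  "motion": [
    [0, 0, 0, -0.079],
    [0, 0, 0, -0.158],
    [0, 0, 0, -0.237],
    [0, 0, 0, -0.316],
    [0, 0, 0, -0.395],
    [0, 0, 0, -0.474],
    [0, 0, 0, -0.553],
    [0, 0, 0, -0.63]
  ]
}}

```text
time_s: 4.03
tcp_pos: [0.3474, -0.0367, 0.277]
tool_rot: [-0.314, 0.949, 0.022, 0.016]
contact_force: [-0.7, -0.1, -0.0]
width: 0.0
grip_force: 0.0
```

>>> {"method": "drive_tool", "body": {
  "motion": [
    [0.1, 0.1, 0, -0.079],
    [0.2, 0.2, 0, -0.158],
    [0.2, 0.3, 0, -0.237],
    [0.2, 0.3, 0, -0.257],
    [0.2, 0.3, 0, -0.257],
    [0.2, 0.3, 0, -0.257]
  ]
}}

```text
time_s: 4.53
tcp_pos: [0.2749, -0.1064, 0.2699]
tool_rot: [-0.132, 0.99, 0.037, 0.021]
contact_force: [-0.9, -0.4, 0.5]
width: -0.0004
grip_force: 0.0
```

```bash
python3 - <<'E'
from h import *
s=r.state();print(s["time_s"],s["tcp_pos"],s["tool_rot"],s["contact_force"],s["joint_pos"])
m=r.camera_model("wrist");w=r.read_camera("wrist")
cv2.imwrite("pics/w2.png",w);np.save("w2.npy",m,allow_pickle=True)
E
```

```text
4.5333 [ 0.27486352 -0.10644294  0.26986142] [-0.1323355   0.99029292  0.03700646  0.02092296] [-0.86856938 -0.37773922  0.54989279] [-0.45293729  0.71473662  1.51040773  2.47286117 -0.99875013  0.98963927
 -2.65314755]
```

View pics/w2.png

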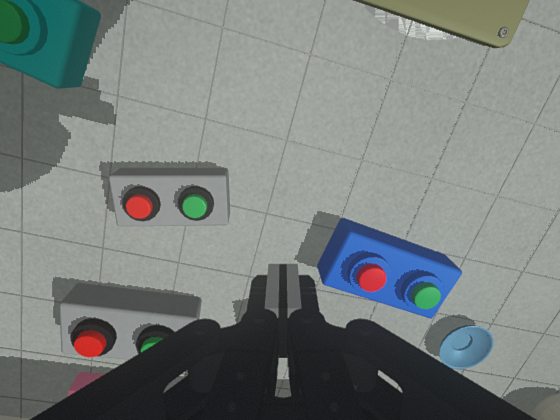

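The turn hit joint limits (joints 3, 5 and 7), and the arm drifted in toward the base. The picture again shows the true switchbox at the lower left, with red (89,343) and green (155,338). I'll back out outward and take a sideways yaw instead.

>>> {"method": "drive_tool", "body": {
  "motion": [
    [0.1, 0.05, 0.1, 0.079],
    [0.2, 0.1, 0.2, 0.158],
    [0.3, 0.15, 0.3, 0.237],
    [0.4, 0.2, 0.3, 0.316],
    [0.4, 0.25, 0.3, 0.395],
    [0.4, 0.25, 0.3, 0.474],
    [0.4, 0.25, 0.3, 0.553],
    [0.4, 0.25, 0.3, 0.63]
  ]
}}

```text
time_s: 5.25
tcp_pos: [0.3775, -0.0423, 0.3452]
tool_rot: [-0.593, 0.804, 0.042, 0.0]
contact_force: [0.4, -0.1, -0.8]
width: -0.0002
grip_force: 0.0
```

```bash
python3 - <<'E'
from h import *
s=r.state();print(s["time_s"],s["tcp_pos"],s["tool_rot"],s["contact_force"],s["joint_pos"])
E
```

```text
5.25 [ 0.37746997 -0.04225772  0.34520721] [-5.92880654e-01  8.04168498e-01  4.24892464e-02  4.70877394e-04] [ 0.44750801 -0.12977705 -0.75190326] [-0.76016522  0.61739767  1.41443626  2.10145615 -0.70864693  1.14299535
 -2.42226217]
```

Joint 7 has more room in the positive direction, so I'll unwind that way.

>>> {"method": "drive_tool", "body": {
  "motion": [
    [0.05, 0.0, 0, 0.079],
    [0.1, 0, 0, 0.158],
    [0.15, 0, 0, 0.237],
    [0.2, 0, 0, 0.316],
    [0.2, 0, 0, 0.395],
    [0.2, 0, 0, 0.474],
    [0.2, 0, 0, 0.553],
    [0.2, 0, 0, 0.63]
  ]
}}

```text
time_s: 5.92
tcp_pos: [0.4271, -0.043, 0.3449]
tool_rot: [0.903, -0.427, -0.038, 0.02]
contact_force: [-0.2, -0.3, 0.6]
width: 0.0001
grip_force: 0.0
```

>>> {"method": "drive_tool", "body": {
  "motion": [
    [0.05, 0.0, 0, 0.079],
    [0.1, 0, 0, 0.158],
    [0.1, 0, 0, 0.237],
    [0.1, 0, 0, 0.316],
    [0.1, 0, 0, 0.395],
    [0.1, 0, 0, 0.474],
    [0.1, 0, 0, 0.553],
    [0.1, 0, 0, 0.63]
  ]
}}

```text
time_s: 6.58
tcp_pos: [0.4519, -0.0431, 0.3449]
tool_rot: [0.998, 0.053, -0.025, 0.036]
contact_force: [0.6, 0.3, -0.5]
width: -0.0001
grip_force: 0.0
```

>>> {"method": "drive_tool", "body": {
  "motion": [
    [0, 0.1, 0, 0.079],
    [0, 0.2, 0, 0.158],
    [0, 0.3, 0, 0.237],
    [0, 0.4, 0, 0.316],
    [0, 0.5, 0, 0.395],
    [0, 0.6, 0, 0.474],
    [0, 0.7, 0, 0.553],
    [0, 0.8, 0, 0.63]
  ]
}}

```text
time_s: 7.25
tcp_pos: [0.4524, 0.158, 0.3449]
tool_rot: [0.853, 0.52, -0.005, 0.043]
contact_force: [0.4, 0.2, 0.0]
width: 0.0004
grip_force: 0.0
```

>>> {"method": "drive_tool", "body": {
  "motion": [
    [0, 0, 0, 0.079],
    [0, 0, 0, 0.158],
    [0, 0, 0, 0.237],
    [0, 0, 0, 0.3],
    [0, 0, 0, 0.3],
    [0, 0, 0, 0.3]
  ]
}}

```text
time_s: 7.75
tcp_pos: [0.4525, 0.1569, 0.3448]
tool_rot: [0.711, 0.702, 0.005, 0.043]
contact_force: [-0.1, 0.3, -0.7]
width: 0.0002
grip_force: 0.0
```

```bash
python3 - <<'E'
from h import *
s=r.state();print(s["time_s"],s["tcp_pos"],s["tool_rot"],s["contact_force"],s["joint_pos"])
m=r.camera_model("wrist");w=r.read_camera("wrist")
cv2.imwrite("pics/w3.png",w);np.save("w3.npy",m,allow_pickle=True);print(ray(m,280,210))
for p in((.615,.2,.09),(.615,-.05,.09),(.63,.24,.2)): print(proj(m,p))
E
```

```text
7.75 [0.45246211 0.1569059  0.34483076] [0.71107827 0.70179803 0.00515943 0.04266844] [-0.07666851  0.29628797 -0.74869367] [-0.71684263  0.3768339   0.34128009  1.91958868 -0.06535921  0.82479163
 -0.37014806]
(array([0.44641072, 0.24638386, 0.45794712]), array([ 0.05198823, -0.37337311, -0.92622338]))
(np.float64(417.1225008878813), np.float64(116.17185069512213))
(np.float64(392.0202626143577), np.float64(308.6154096093111))
(np.float64(509.2335543243444), np.float64(77.4634381167817))
```

The tool picked up a small tilt (about 5° toward the booth), and commanded poses keep it. That is useful: a forward tilt lets the fingertips reach under the lip. I'll turn so the camera is on the robot side, then reach past the top of the workspace in free air to gain more forward tilt.

>>> {"method": "drive_tool", "body": {
  "motion": [
    [0, 0, 0.1, 0.079],
    [0, 0, 0.2, 0.158],
    [0, 0, 0.3, 0.237],
    [0, 0, 0.4, 0.316],
    [0, -0.1, 0.5, 0.395],
    [0, -0.2, 0.6, 0.474],
    [0, -0.3, 0.7, 0.553],
    [0, -0.35, 0.8, 0.63]
  ]
}}

```text
time_s: 8.47
tcp_pos: [0.4517, 0.0669, 0.5462]
tool_rot: [0.29, 0.956, 0.025, 0.035]
contact_force: [0.9, -1.1, 0.6]
width: 0.0
grip_force: 0.0
```

>>> {"method": "drive_tool", "body": {
  "motion": [
    [0, 0, 0.1, 0.079],
    [0, 0, 0.2, 0.158],
    [0, 0, 0.3, 0.237],
    [0, 0, 0.4, 0.316],
    [0, 0, 0.5, 0.34],
    [0, 0, 0.6, 0.34]
  ]
}}

```text
time_s: 8.97
tcp_pos: [0.452, 0.0701, 0.6959]
tool_rot: [0.028, 0.999, 0.033, 0.027]
contact_force: [1.3, 0.8, -0.8]
width: -0.0001
grip_force: 0.0
```

```bash
cat > st.py <<'E'
from h import *
from scipy.spatial.transform import Rotation as R
s=r.state();M=R.from_quat(s["tool_rot"]).as_matrix()
print(s["time_s"],s["tcp_pos"].round(4),"F",s["contact_force"].round(1),"\nq",s["joint_pos"].round(2),"\nx",M[:,0].round(3),"y",M[:,1].round(3),"z",M[:,2].round(3))
E
python3 st.py
```

```text
8.9667 [0.452  0.0701 0.6959] F [ 1.3  0.8 -0.8] 
q [-0.33  0.19  0.16  1.08 -0.09  1.81  1.32] 
x [-0.997  0.058 -0.051] y [0.055 0.996 0.068] z [ 0.055  0.065 -0.996]
```

>>> {"method": "drive_tool", "body": {
  "motion": [
    [0, 0, 0.16, 0],
    [0, 0, 0.3, 0],
    [0, 0, 0.45, 0],
    [0, 0, 0.6, 0],
    [0, 0, 0.8, 0],
    [0, 0, 0.9, 0],
    [0, 0, 1, 0],
    [0, 0, 1, 0]
  ]
}}

```text
time_s: 9.63
tcp_pos: [0.4242, 0.0709, 0.7933]
tool_rot: [0.028, 0.998, 0.038, 0.044]
contact_force: [-0.1, 0.1, -0.0]
width: -0.0
grip_force: 0.0
```

```bash
python3 st.py
```

```text
9.6333 [0.4242 0.0709 0.7933] F [-0.1  0.1 -0. ] 
q [-0.35  0.21  0.2   0.74 -0.12  2.09  1.29] 
x [-0.995  0.059 -0.086] y [0.052 0.996 0.078] z [ 0.09   0.073 -0.993]
```

>>> {"method": "drive_tool", "body": {
  "motion": [
    [0.5, 0, 0.5, 0],
    [1, 0, 1, 0],
    [1, 0, 1, 0],
    [1, 0, 1, 0],
    [1, 0, 1, 0],
    [1, 0, 1, 0],
    [1, 0, 1, 0],
    [1, 0, 1, 0]
  ]
}}

```text
time_s: 10.3
tcp_pos: [0.5246, 0.0686, 0.7759]
tool_rot: [0.028, 0.997, 0.042, 0.064]
contact_force: [-0.5, -0.0, 0.1]
width: 0.0002
grip_force: 0.0
```

```bash
python3 st.py
```

```text
10.3 [0.5246 0.0686 0.7759] F [-0.5 -0.   0.1] 
q [-0.25  0.39  0.18  0.53 -0.16  2.09  1.34] 
x [-0.99   0.062 -0.124] y [0.051 0.995 0.087] z [ 0.129  0.08  -0.988]
```

>>> {"method": "drive_tool", "body": {
  "motion": [
    [0.5, 0, 0.5, 0],
    [1, 0, 1, 0],
    [1, 0, 1, 0],
    [1, 0, 1, 0],
    [1, 0, 1, 0],
    [1, 0, 1, 0],
    [1, 0, 1, 0],
    [1, 0, 1, 0]
  ]
}}

```text
time_s: 10.97
tcp_pos: [0.5914, 0.0643, 0.7572]
tool_rot: [0.029, 0.995, 0.045, 0.082]
contact_force: [1.0, -0.2, -0.1]
width: -0.0001
grip_force: 0.0
```

```bash
python3 st.py
```

```text
10.9667 [0.5914 0.0643 0.7572] F [ 1.  -0.2 -0.1] 
q [-0.2   0.52  0.21  0.37 -0.22  2.09  1.36] 
x [-0.985  0.065 -0.16 ] y [0.05  0.994 0.095] z [ 0.166  0.085 -0.983]
```

>>> {"method": "drive_tool", "body": {
  "motion": [
    [-0.2, 0, 1, 0],
    [-0.5, 0, 1, 0],
    [-0.5, 0, 1, 0],
    [-0.5, 0, 1, 0],
    [-0.5, 0, 1, 0],
    [-0.5, 0, 1, 0],
    [-0.5, 0, 1, 0],
    [-0.5, 0, 1, 0]
  ]
}}

```text
time_s: 11.63
tcp_pos: [0.4475, 0.0639, 0.8275]
tool_rot: [0.029, 0.993, 0.05, 0.101]
contact_force: [-0.2, -0.6, 0.5]
width: -0.0
grip_force: 0.0
```

```bash
python3 st.py
```

```text
11.6333 [0.4475 0.0639 0.8275] F [-0.2 -0.6  0.5] 
q [-0.32  0.23  0.22  0.6  -0.14  2.09  1.32] 
x [-0.978  0.068 -0.198] y [0.048 0.993 0.104] z [ 0.204  0.093 -0.975]
```

>>> {"method": "drive_tool", "body": {
  "motion": [
    [0, 0, 1, 0],
    [0, 0, 1, 0],
    [0, 0, 1, 0],
    [0, 0, 1, 0],
    [0, 0, 1, 0],
    [0, 0, 1, 0],
    [0, 0, 1, 0],
    [0, 0, 1, 0]
  ]
}}

```text
time_s: 12.3
tcp_pos: [0.4147, 0.0657, 0.8462]
tool_rot: [0.03, 0.991, 0.054, 0.118]
contact_force: [0.2, 0.3, -0.2]
width: 0.0001
grip_force: 0.0
```

```bash
python3 st.py
```

```text
12.3 [0.4147 0.0657 0.8462] F [ 0.2  0.3 -0.2] 
q [-0.4   0.17  0.27  0.63 -0.13  2.09  1.3 ] 
x [-0.97   0.072 -0.231] y [0.046 0.992 0.113] z [ 0.238  0.099 -0.966]
```

Each call gains about 2° of forward tilt, so I'll continue in free air.

>>> {"method": "drive_tool", "body": {
  "motion": [
    [0, 0, 1, 0],
    [0, 0, 1, 0],
    [0, 0, 1, 0],
    [0, 0, 1, 0],
    [0, 0, 1, 0],
    [0, 0, 1, 0],
    [0, 0, 1, 0],
    [0, 0, 1, 0]
  ]
}}

```text
time_s: 12.97
tcp_pos: [0.3893, 0.068, 0.863]
tool_rot: [0.03, 0.988, 0.059, 0.137]
contact_force: [-0.4, -0.3, 0.0]
width: 0.0
grip_force: 0.0
```

>>> {"method": "drive_tool", "body": {
  "motion": [
    [0.4, 0, 1, 0],
    [0.4, 0, 1, 0],
    [0.4, 0, 1, 0],
    [0.4, 0, 1, 0],
    [0.4, 0, 1, 0],
    [0.4, 0, 1, 0],
    [0.4, 0, 1, 0],
    [0.4, 0, 1, 0]
  ]
}}

```text
time_s: 13.63
tcp_pos: [0.4306, 0.0689, 0.869]
tool_rot: [0.03, 0.985, 0.063, 0.155]
contact_force: [0.4, 0.1, -0.0]
width: 0.0002
grip_force: 0.0
```

>>> {"method": "drive_tool", "body": {
  "motion": [
    [0, 0, 1, 0],
    [0, 0, 1, 0],
    [0, 0, 1, 0],
    [0, 0, 1, 0],
    [0, 0, 1, 0],
    [0, 0, 1, 0],
    [0, 0, 1, 0],
    [0, 0, 1, 0]
  ]
}}

```text
time_s: 14.3
tcp_pos: [0.4016, 0.0703, 0.8868]
tool_rot: [0.031, 0.982, 0.068, 0.173]
contact_force: [0.2, -0.4, -0.1]
width: -0.0001
grip_force: 0.0
```

>>> {"method": "drive_tool", "body": {
  "motion": [
    [0.4, 0, 1, 0],
    [0.4, 0, 1, 0],
    [0.4, 0, 1, 0],
    [0.4, 0, 1, 0],
    [0.4, 0, 1, 0],
    [0.4, 0, 1, 0],
    [0.4, 0, 1, 0],
    [0.4, 0, 1, 0]
  ]
}}

```text
time_s: 14.97
tcp_pos: [0.4401, 0.0705, 0.8924]
tool_rot: [0.031, 0.978, 0.072, 0.191]
contact_force: [-0.1, -0.1, -0.2]
width: 0.0001
grip_force: 0.0
```

```bash
python3 st.py
```

```text
14.9667 [0.4401 0.0705 0.8924] F [-0.1 -0.1 -0.2] 
q [-0.36  0.21  0.29  0.44 -0.18  2.09  1.29] 
x [-0.925  0.089 -0.37 ] y [0.033 0.988 0.154] z [ 0.379  0.13  -0.916]
```

>>> {"method": "drive_tool", "body": {
  "motion": [
    [0, 0, 1, 0],
    [0, 0, 1, 0],
    [0, 0, 1, 0],
    [0, 0, 1, 0],
    [0, 0, 1, 0],
    [0, 0, 1, 0],
    [0, 0, 1, 0],
    [0, 0, 1, 0]
  ]
}}

```text
time_s: 15.63
tcp_pos: [0.4089, 0.0714, 0.9107]
tool_rot: [0.031, 0.974, 0.077, 0.209]
contact_force: [-0.3, 1.0, -0.2]
width: 0.0002
grip_force: 0.0
```

>>> {"method": "drive_tool", "body": {
  "motion": [
    [0.4, 0, 1, 0],
    [0.4, 0, 1, 0],
    [0.4, 0, 1, 0],
    [0.4, 0, 1, 0],
    [0.4, 0, 1, 0],
    [0.4, 0, 1, 0],
    [0.4, 0, 1, 0],
    [0.4, 0, 1, 0]
  ]
}}

```text
time_s: 16.3
tcp_pos: [0.4452, 0.071, 0.9159]
tool_rot: [0.032, 0.97, 0.081, 0.227]
contact_force: [0.0, -0.8, -0.5]
width: 0.0003
grip_force: 0.0
```

>>> {"method": "drive_tool", "body": {
  "motion": [
    [0, 0, 1, 0],
    [0, 0, 1, 0],
    [0, 0, 1, 0],
    [0, 0, 1, 0],
    [0, 0, 1, 0],
    [0, 0, 1, 0],
    [0, 0, 1, 0],
    [0, 0, 1, 0]
  ]
}}

```text
time_s: 16.97
tcp_pos: [0.4125, 0.0715, 0.9344]
tool_rot: [0.032, 0.965, 0.086, 0.244]
contact_force: [-0.6, 0.4, 0.9]
width: 0.0001
grip_force: 0.0
```

>>> {"method": "drive_tool", "body": {
  "motion": [
    [0.4, 0, 1, 0],
    [0.4, 0, 1, 0],
    [0.4, 0, 1, 0],
    [0.4, 0, 1, 0],
    [0.4, 0, 1, 0],
    [0.4, 0, 1, 0],
    [0.4, 0, 1, 0],
    [0.4, 0, 1, 0]
  ]
}}

```text
time_s: 17.63
tcp_pos: [0.4472, 0.0708, 0.9391]
tool_rot: [0.032, 0.961, 0.09, 0.261]
contact_force: [0.7, 0.4, 0.0]
width: 0.0001
grip_force: 0.0
```

>>> {"method": "drive_tool", "body": {
  "motion": [
    [0, 0, 1, 0],
    [0, 0, 1, 0],
    [0, 0, 1, 0],
    [0, 0, 1, 0],
    [0, 0, 1, 0],
    [0, 0, 1, 0],
    [0, 0, 1, 0],
    [0, 0, 1, 0]
  ]
}}

```text
time_s: 18.3
tcp_pos: [0.4132, 0.0709, 0.9575]
tool_rot: [0.032, 0.955, 0.095, 0.278]
contact_force: [-0.2, -0.0, 0.2]
width: -0.0002
grip_force: 0.0
```

>>> {"method": "drive_tool", "body": {
  "motion": [
    [0.4, 0, 1, 0],
    [0.4, 0, 1, 0],
    [0.4, 0, 1, 0],
    [0.4, 0, 1, 0],
    [0.4, 0, 1, 0],
    [0.4, 0, 1, 0],
    [0.4, 0, 1, 0],
    [0.4, 0, 1, 0]
  ]
}}

```text
time_s: 18.97
tcp_pos: [0.4467, 0.0698, 0.9616]
tool_rot: [0.033, 0.95, 0.099, 0.294]
contact_force: [-0.1, -0.4, 0.4]
width: 0.0002
grip_force: 0.0
```

```bash
python3 st.py
```

```text
18.9667 [0.4467 0.0698 0.9616] F [-0.1 -0.4  0.4] 
q [-0.33  0.24  0.44  0.19 -0.35  2.09  1.29] 
x [-0.825  0.12  -0.552] y [0.004 0.978 0.207] z [ 0.565  0.168 -0.808]
```

The fingers now point 35° forward. I'll come down in front of the booth for a close look.

>>> {"method": "drive_tool", "body": {
  "motion": [
    [-0.05, 0, -0.16, 0],
    [-0.1, 0, -0.33, 0],
    [-0.15, 0, -0.5, 0],
    [-0.2, 0, -0.66, 0],
    [-0.2, 0, -0.83, 0],
    [-0.2, 0, -1, 0],
    [-0.2, 0, -1, 0]
  ]
}}

```text
time_s: 19.55
tcp_pos: [0.4021, 0.0712, 0.7663]
tool_rot: [0.031, 0.95, 0.1, 0.295]
contact_force: [0.5, -0.5, -0.4]
width: 0.0001
grip_force: 0.0
```

>>> {"method": "drive_tool", "body": {
  "motion": [
    [0, 0, -0.16, 0],
    [0, 0, -0.33, 0],
    [0, 0, -0.5, 0],
    [0, 0, -0.66, 0],
    [0, 0, -0.83, 0],
    [0, 0, -1, 0],
    [0, 0, -1, 0]
  ]
}}

```text
time_s: 20.13
tcp_pos: [0.3946, 0.0672, 0.504]
tool_rot: [0.032, 0.954, 0.093, 0.282]
contact_force: [-2.7, -1.4, -3.9]
width: -0.0002
grip_force: 0.0
```

>>> {"method": "drive_tool", "body": {
  "motion": [
    [0, 0, -0.16, 0],
    [0, 0, -0.33, 0],
    [0, 0, -0.5, 0],
    [0, 0, -0.6, 0],
    [0, 0, -0.6, 0],
    [0, 0, -0.6, 0]
  ]
}}

```text
time_s: 20.63
tcp_pos: [0.403, 0.0829, 0.398]
tool_rot: [0.025, 0.951, 0.114, 0.286]
contact_force: [-0.4, 0.9, 0.3]
width: -0.0004
grip_force: 0.0
```

```bash
python3 st.py; python3 - <<'E'
from h import *
m=r.camera_model("wrist");w=r.read_camera("wrist")
cv2.imwrite("pics/w4.png",w);np.save("w4.npy",m,allow_pickle=True);print(ray(m,280,210))
E
```

```text
20.6333 [0.403  0.0829 0.398 ] F [-0.4  0.9  0.3] 
q [-0.87 -0.01  0.59  2.44 -0.43  0.09  1.65] 
x [-0.835  0.113 -0.538] y [-0.017  0.973  0.231] z [ 0.549  0.202 -0.811]
(array([0.26899635, 0.06811474, 0.44860306]), array([ 0.79088509,  0.146474  , -0.59417686]))
```

View pics/w4.png

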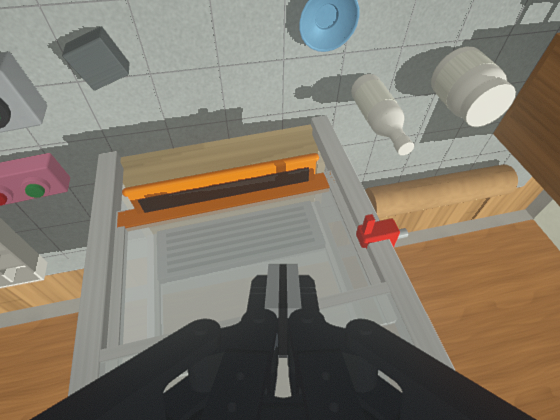

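This is an upside-down view of the booth. The lip's front edge runs from (127,190) to (318,158), and the red pointer is at about (371,217) on the clip at (378,232). I'll enlarge the pointer and lip ends for triangulation.

```bash
python3 - <<'E'
from h import *
def big(i,x,y,w,h,s): 
    o=cv2.resize(i[y:y+h,x:x+w],None,fx=s,fy=s,interpolation=cv2.INTER_CUBIC)
    for k in range(0,w,10): cv2.line(o,(k*s,0),(k*s,6),(255,255,255),1)
    for k in range(0,h,10): cv2.line(o,(0,k*s),(6,k*s),(255,255,255),1)
    return o
w=cv2.imread("pics/w4.png");t=cv2.imread("pics/top0.png");s=cv2.imread("pics/scene0.png")
cv2.imwrite("pics/crop2.png",np.vstack([np.hstack([big(w,350,205,50,50,5),big(t,180,150,50,50,5),big(s,150,235,50,50,5)]),
 np.hstack([big(w,110,175,50,50,5),big(w,290,145,50,50,5),big(s,195,215,50,50,5)])]))
E
```

```text
(no output)
```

View pics/crop2.png

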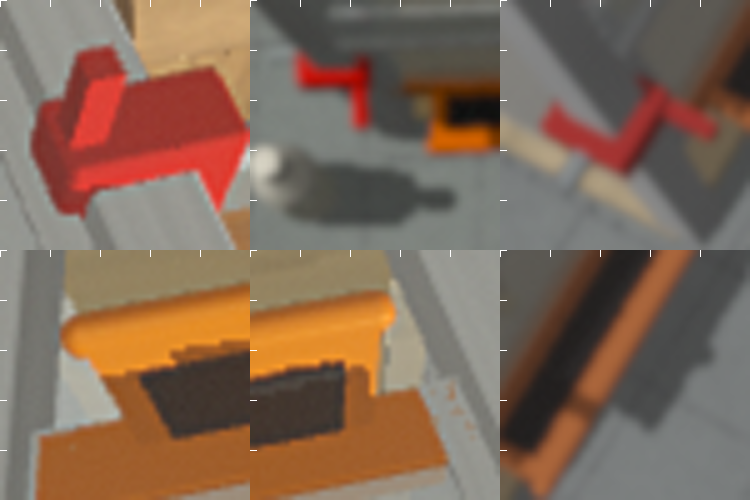

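```bash
python3 - <<'E'
from h import *
m=np.load("w4.npy",allow_pickle=True).item();t=r.camera_model("top");s=r.camera_model("scene")
T=lambda a,b:print(tri(a,b)[0].round(4),np.round(tri(a,b)[1],4))
print("ptr");T(ray(m,369.6,218.2),ray(t,202.4,174.5));T(ray(m,369.6,218.2),ray(s,192.0,260.3));T(ray(t,202.4,174.5),ray(s,192.0,260.3))
print("lipL(+y)");T(ray(m,317,157.5),ray(t,216,178.5))
print("lipR");T(ray(m,125,191.5),ray(t,285.8,177.2))
for z in(.09,.1,.11): print(z,plane(m,317,157.5,z),plane(m,125,191.5,z))
print("green");T(ray(t,317.9,203.9),ray(s,294.5,178.3))
print("red");T(ray(t,336.8,202.4),ray(s,303.5,160))
E
```

```text
ptr
[0.5877 0.2245 0.2435] [0.0007 0.0007]
[0.5886 0.2263 0.2424] [0.0005 0.0005]
[0.5899 0.2255 0.2353] [0.0004 0.0004]
lipL(+y)
[0.5955 0.1973 0.1265] [0.0007 0.0007]
lipR
[ 0.6025 -0.0564  0.1257] [0.0019 0.0019]
0.09 [0.63242062 0.21275142 0.09      ] [ 0.64034546 -0.06831515  0.09      ]
0.1 [0.62228618 0.20871808 0.1       ] [ 0.62999003 -0.06451066  0.1       ]
0.11 [0.61215173 0.20468475 0.11      ] [ 0.61963459 -0.06070618  0.11      ]
green
[ 0.5127 -0.1809  0.0571] [0.0004 0.0004]
red
[ 0.5197 -0.253   0.0528] [0.0008 0.0008]
```

The lip's mid-height is at z ≈ 0.126, nose middle (0.599, 0.070). The pointer is at z ≈ 0.242, so the window must rise about 116 mm. Green top is at (0.513, −0.181, 0.057). I'll descend in front of the lip and let the arm settle to whatever tilt it can hold there.

>>> {"method": "drive_tool", "body": {
  "motion": [
    [0.1, -0.05, -0.16, 0],
    [0.2, -0.05, -0.32, 0],
    [0.3, -0.05, -0.48, 0],
    [0.4, -0.05, -0.64, 0],
    [0.4, -0.05, -0.8, 0],
    [0.4, -0.05, -0.96, 0],
    [0.4, -0.05, -1, 0],
    [0.4, -0.05, -1, 0]
  ]
}}

```text
time_s: 21.35
tcp_pos: [0.4917, 0.0632, 0.3466]
tool_rot: [0.025, 0.958, 0.111, 0.264]
contact_force: [-0.5, -0.1, -0.3]
width: 0.0002
grip_force: 0.0
```

```bash
python3 st.py
```

```text
21.35 [0.4917 0.0632 0.3466] F [-0.5 -0.1 -0.3] 
q [ 0.07  0.26 -0.28  2.3  -1.    0.05  2.33] 
x [-0.86   0.107 -0.5  ] y [-0.011  0.974  0.226] z [ 0.511  0.2   -0.836]
```

>>> {"method": "drive_tool", "body": {
  "motion": [
    [0, 0, -0.3, 0],
    [0, 0, -1, 0],
    [0, 0, -1, 0],
    [0, 0, -1, 0],
    [0, 0, -1, 0],
    [0, 0, -1, 0],
    [0, 0, -1, 0],
    [0, 0, -1, 0]
  ]
}}

```text
time_s: 22.02
tcp_pos: [0.5549, 0.039, 0.2828]
tool_rot: [0.022, 0.966, 0.11, 0.233]
contact_force: [-0.2, 0.2, -0.1]
width: -0.0002
grip_force: 0.0
```

>>> {"method": "drive_tool", "body": {
  "motion": [
    [0, 0, -0.3, 0],
    [0, 0, -1, 0],
    [0, 0, -1, 0],
    [0, 0, -1, 0],
    [0, 0, -1, 0],
    [0, 0, -1, 0],
    [0, 0, -1, 0],
    [0, 0, -1, 0]
  ]
}}

```text
time_s: 22.68
tcp_pos: [0.6285, 0.0139, 0.1657]
tool_rot: [0.015, 0.975, 0.117, 0.19]
contact_force: [-32.5, 0.9, 4.5]
width: 0.0
grip_force: 16.4
```

```bash
python3 st.py
```

```text
22.6833 [0.6285 0.0139 0.1657] F [-32.5   0.9   4.5] 
q [ 0.18  0.75 -0.27  1.99 -1.    0.05  2.55] 
x [-0.928  0.074 -0.366] y [-0.015  0.972  0.234] z [ 0.373  0.222 -0.901]
```

The tip drifted forward and touched the pane (32 N). Backing off at once.

>>> {"method": "drive_tool", "body": {
  "motion": [
    [-0.15, 0, 0.05, 0],
    [-0.3, 0, 0.1, 0],
    [-0.4, 0, 0.15, 0],
    [-0.4, 0, 0.15, 0]
  ]
}}

```text
time_s: 23.02
tcp_pos: [0.544, 0.0064, 0.2236]
tool_rot: [0.015, 0.976, 0.113, 0.187]
contact_force: [-0.6, 0.3, -0.4]
width: -0.0
grip_force: 0.0
```

```bash
python3 st.py
```

```text
23.0167 [0.544  0.0064 0.2236] F [-0.6  0.3 -0.4] 
q [ 0.25  0.58 -0.33  2.18 -1.    0.04  2.53] 
x [-0.929  0.073 -0.362] y [-0.012  0.974  0.227] z [ 0.369  0.216 -0.904]
```

>>> {"method": "drive_tool", "body": {
  "motion": [
    [-0.2, 0.2, -0.3, 0],
    [-0.3, 0.25, -0.6, 0],
    [-0.3, 0.25, -0.6, 0],
    [-0.3, 0.25, -0.6, 0],
    [-0.3, 0.25, -0.6, 0]
  ]
}}

```text
time_s: 23.43
tcp_pos: [0.5519, 0.037, 0.1872]
tool_rot: [0.012, 0.981, 0.114, 0.159]
contact_force: [-0.9, -0.4, 0.3]
width: 0.0002
grip_force: 0.0
```

```bash
python3 st.py
```

```text
23.4333 [0.5519 0.037  0.1872] F [-0.9 -0.4  0.3] 
q [ 0.14  0.65 -0.28  2.15 -1.    0.04  2.49] 
x [-0.949  0.06  -0.309] y [-0.012  0.974  0.228] z [ 0.315  0.22  -0.923]
```

Working well; continue the same way.

>>> {"method": "drive_tool", "body": {
  "motion": [
    [-0.3, 0.1, -0.3, 0],
    [-0.5, 0.15, -0.6, 0],
    [-0.5, 0.15, -0.6, 0],
    [-0.5, 0.15, -0.6, 0],
    [-0.5, 0.15, -0.6, 0]
  ]
}}

```text
time_s: 23.85
tcp_pos: [0.529, 0.0442, 0.1647]
tool_rot: [0.009, 0.985, 0.115, 0.129]
contact_force: [0.2, -0.2, -0.8]
width: 0.0004
grip_force: 0.0
```

```bash
python3 st.py
```

```text
23.85 [0.529  0.0442 0.1647] F [ 0.2 -0.2 -0.8] 
q [ 0.13  0.68 -0.27  2.17 -1.    0.04  2.48] 
x [-0.966  0.047 -0.252] y [-0.012  0.974  0.228] z [ 0.256  0.224 -0.94 ]
```

>>> {"method": "drive_tool", "body": {
  "motion": [
    [-0.1, 0.1, -0.3, 0],
    [-0.2, 0.1, -0.6, 0],
    [-0.2, 0.1, -0.6, 0],
    [-0.2, 0.1, -0.6, 0],
    [-0.2, 0.1, -0.6, 0]
  ]
}}

```text
time_s: 24.27
tcp_pos: [0.5529, 0.0512, 0.0967]
tool_rot: [0.006, 0.988, 0.116, 0.099]
contact_force: [0.0, -0.8, -0.0]
width: -0.0001
grip_force: 0.0
```

```bash
python3 st.py
```

```text
24.2667 [0.5529 0.0512 0.0967] F [ 0.  -0.8 -0. ] 
q [ 0.1   0.83 -0.25  2.08 -1.    0.04  2.5 ] 
x [-0.98   0.034 -0.195] y [-0.012  0.973  0.23 ] z [ 0.197  0.228 -0.954]
```

```bash
python3 - <<'E'
from h import *
m=r.camera_model("wrist");w=r.read_camera("wrist")
cv2.imwrite("pics/w5.png",w);np.save("w5.npy",m,allow_pickle=True);o,d=ray(m,280,210);print(o,d)
for y,x in((.1973,.5955),(-.0564,.6025)):
  for z in(.09,.126): print(z,proj(m,(x,y,z)))
print(proj(m,(.588,.2255,.242)))
E
```

```text
[0.44810128 0.02673775 0.19282927] [ 0.50465451  0.19719115 -0.84049954]
0.09 (np.float64(530.6249707888253), np.float64(312.9614392843885))
0.126 (np.float64(593.1489861668667), np.float64(368.7883409911104))
0.09 (np.float64(33.44524069976393), np.float64(424.1154767556163))
0.126 (np.float64(-6.28883532737683), np.float64(531.5608430751148))
(np.float64(1281.2656227611114), np.float64(819.0633138958727))
```

View pics/w5.png

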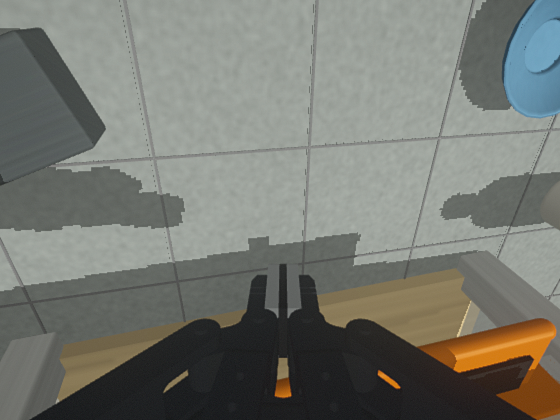

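The picture shows the lip's left nose end at (548,322), so z is about 0.10: the earlier touch lowered it a bit, which is harmless. The fingertips are in front of and below it. Moving in to contact.

>>> {"method": "drive_tool", "body": {
  "motion": [
    [0.05, 0, 0, 0],
    [0.1, 0, 0, 0],
    [0.12, 0, 0, 0],
    [0.12, 0, 0, 0]
  ]
}}

```text
time_s: 24.65
tcp_pos: [0.5836, 0.0518, 0.0981]
tool_rot: [0.005, 0.988, 0.116, 0.1]
contact_force: [0.0, -0.6, 0.5]
width: -0.0
grip_force: 0.0
```

```bash
python3 st.py
```

```text
24.65 [0.5836 0.0518 0.0981] F [ 0.  -0.6  0.5] 
q [ 0.02  0.84 -0.12  2.   -0.98  0.16  2.48] 
x [-0.98   0.033 -0.197] y [-0.014  0.973  0.23 ] z [ 0.199  0.228 -0.953]
```

>>> {"method": "drive_tool", "body": {
  "motion": [
    [0.02, 0, 0, 0],
    [0.02, 0, 0, 0]
  ]
}}

```text
time_s: 24.82
tcp_pos: [0.5854, 0.0519, 0.0971]
tool_rot: [0.005, 0.988, 0.116, 0.097]
contact_force: [-2.0, 0.9, 0.4]
width: -0.0002
grip_force: 1.0
```

>>> {"method": "drive_tool", "body": {
  "motion": [
    [0.02, 0, 0, 0],
    [0.02, 0, 0, 0]
  ]
}}

```text
time_s: 24.98
tcp_pos: [0.5858, 0.052, 0.0957]
tool_rot: [0.005, 0.989, 0.117, 0.093]
contact_force: [-10.9, -1.7, 2.3]
width: 0.0003
grip_force: 5.3
```

>>> {"method": "drive_tool", "body": {
  "motion": [
    [0.02, 0, 0, 0],
    [0.02, 0, 0, 0]
  ]
}}

```text
time_s: 25.15
tcp_pos: [0.586, 0.052, 0.0941]
tool_rot: [0.005, 0.989, 0.118, 0.089]
contact_force: [-19.1, -2.2, 1.2]
width: -0.0001
grip_force: 9.2
```

Contact at 19 N. Now lift a little and watch.

>>> {"method": "drive_tool", "body": {
  "motion": [
    [0, 0, 0.05, 0],
    [0, 0, 0.1, 0],
    [0, 0, 0.15, 0],
    [0, 0, 0.15, 0]
  ]
}}

```text
time_s: 25.48
tcp_pos: [0.5859, 0.0516, 0.1326]
tool_rot: [0.005, 0.989, 0.117, 0.089]
contact_force: [-20.2, -3.9, 2.6]
width: 0.0
grip_force: 9.7
```

```bash
python3 st.py; python3 - <<'E'
from h import *
w=r.read_camera("wrist");s=r.read_camera("scene");cv2.imwrite("pics/w6.png",w);cv2.imwrite("pics/s6.png",s)
m=r.camera_model("wrist");np.save("w6.npy",m,allow_pickle=True)
h=cv2.cvtColor(w,cv2.COLOR_BGR2HSV);k=cv2.inRange(h,(6,190,120),(18,255,255));ys,xs=np.nonzero(k)
print(len(xs),xs.min() if len(xs) else 0,xs.max() if len(xs) else 0,ys.min(),[ (x,ys[xs==x].min(),ys[xs==x].max()) for x in range(400,560,20) if (xs==x).any()])
for z in(.09,.1,.11,.126,.14): print(z,[np.round(proj(m,(.6025-.0276*(y+.0564),y,z)),0) for y in (.13,.16,.1973)])
E
```

```text
25.4833 [0.5859 0.0516 0.1326] F [-20.2  -3.9   2.6] 
q [-0.08  0.78  0.04  1.97 -0.93  0.32  2.39] 
x [-0.984  0.03  -0.175] y [-0.011  0.973  0.232] z [ 0.177  0.231 -0.957]
12755 0 559 272 [(400, np.int64(306), np.int64(390)), (420, np.int64(301), np.int64(340)), (440, np.int64(297), np.int64(335)), (460, np.int64(293), np.int64(372)), (480, np.int64(289), np.int64(384)), (500, np.int64(285), np.int64(397)), (520, np.int64(280), np.int64(393)), (540, np.int64(276), np.int64(387))]
0.09 [array([400., 249.]), array([447., 242.]), array([501., 233.])]
0.1 [array([410., 260.]), array([458., 252.]), array([514., 242.])]
0.11 [array([421., 271.]), array([471., 262.]), array([529., 252.])]
0.126 [array([440., 292.]), array([493., 282.]), array([555., 270.])]
0.14 [array([459., 314.]), array([516., 302.]), array([581., 288.])]
```

The lip follows (now z ≈ 0.135). Continue up 90 mm, then check against the pointer.

>>> {"method": "drive_tool", "body": {
  "motion": [
    [0, 0, 0.06, 0],
    [0, 0, 0.12, 0],
    [0, 0, 0.18, 0],
    [0, 0, 0.24, 0],
    [0, 0, 0.3, 0],
    [0, 0, 0.36, 0],
    [0, 0, 0.36, 0]
  ]
}}

```text
time_s: 26.17
tcp_pos: [0.5858, 0.0512, 0.2223]
tool_rot: [0.005, 0.989, 0.117, 0.088]
contact_force: [-22.3, -4.4, 1.6]
width: -0.0002
grip_force: 10.5
```

```bash
python3 st.py; python3 - <<'E'
from h import *
w=r.read_camera("wrist");s=r.read_camera("scene");t=r.read_camera("top")
m=r.camera_model("wrist");np.save("w7.npy",m,allow_pickle=True);cv2.imwrite("pics/w7.png",w)
def big(i,x,y,w,h,s): return cv2.resize(i[y:y+h,x:x+w],None,fx=s,fy=s,interpolation=cv2.INTER_CUBIC)
cv2.imwrite("pics/crop7.png",np.hstack([cv2.resize(w,(533,400)),np.vstack([big(s,160,220,66,50,4),big(t,180,150,66,50,4)])]))
E
```

```text
26.1667 [0.5858 0.0512 0.2223] F [-22.3  -4.4   1.6] 
q [-0.2   0.65  0.25  1.91 -0.79  0.55  2.22] 
x [-0.984  0.03  -0.173] y [-0.011  0.973  0.232] z [ 0.175  0.231 -0.957]
```

View pics/crop7.png

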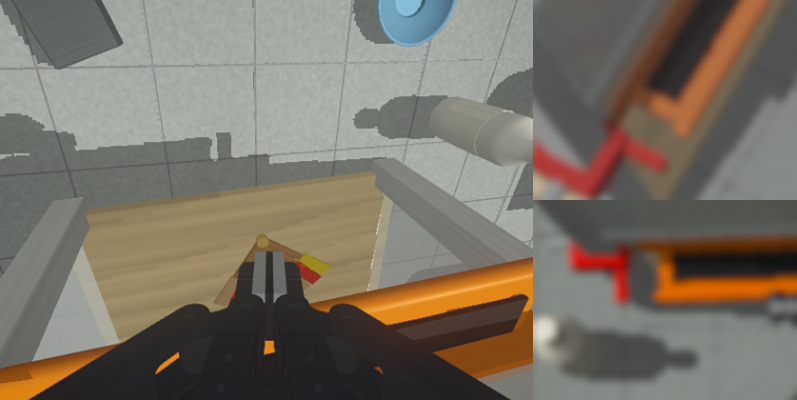

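The lip is close to the pointer but still below it; the red pointer end and lip corner are side by side in the scene and top crops. I'll raise it 10 mm more, then back away and look at both together.

>>> {"method": "drive_tool", "body": {
  "motion": [
    [0, 0, 0.02, 0],
    [0, 0, 0.04, 0],
    [0, 0, 0.04, 0]
  ]
}}

```text
time_s: 26.57
tcp_pos: [0.5858, 0.0512, 0.2306]
tool_rot: [0.005, 0.989, 0.117, 0.087]
contact_force: [-20.8, -4.8, 2.4]
width: -0.0002
grip_force: 10.2
```

>>> {"method": "drive_tool", "body": {
  "motion": [
    [-0.1, 0, 0, 0],
    [-0.25, 0, 0, 0],
    [-0.4, 0, 0.1, 0],
    [-0.5, 0.1, 0.3, 0],
    [-0.5, 0.2, 0.5, 0],
    [-0.5, 0.2, 0.6, 0],
    [-0.5, 0.2, 0.6, 0]
  ]
}}

```text
time_s: 27.15
tcp_pos: [0.4728, 0.1032, 0.3896]
tool_rot: [0.004, 0.988, 0.117, 0.102]
contact_force: [0.7, 1.3, -0.4]
width: -0.0002
grip_force: 0.0
```

```bash
python3 st.py; python3 - <<'E'
from h import *
m=r.camera_model("wrist");w=r.read_camera("wrist")
np.save("w8.npy",m,allow_pickle=True);cv2.imwrite("pics/w8.png",w)
print(proj(m,(.588,.2255,.242)),proj(m,(.5955,.1973,.24)),proj(m,(.6025,-.0564,.24)))
E
```

```text
27.15 [0.4728 0.1032 0.3896] F [ 0.7  1.3 -0.4] 
q [-0.55  0.26  0.48  2.   -0.51  0.74  1.82] 
x [-0.979  0.032 -0.201] y [-0.016  0.972  0.233] z [ 0.203  0.231 -0.952]
(np.float64(365.68713174876757), np.float64(262.877709206916)) (np.float64(337.81521874048286), np.float64(271.3604001329344)) (np.float64(59.724213379765416), np.float64(319.7911317922558))
```

```bash
python3 - <<'E'
from h import *
w=cv2.imread("pics/w8.png");o=cv2.resize(w[230:300,300:400],None,fx=8,fy=8,interpolation=cv2.INTER_CUBIC)
for k in range(0,100,10): cv2.line(o,(k*8,0),(k*8,8),(255,255,255),1);cv2.line(o,(0,k*8),(8,k*8),(255,255,255),1)
cv2.imwrite("pics/crop8.png",o)
E
```

```text
(no output)
```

View pics/crop8.png

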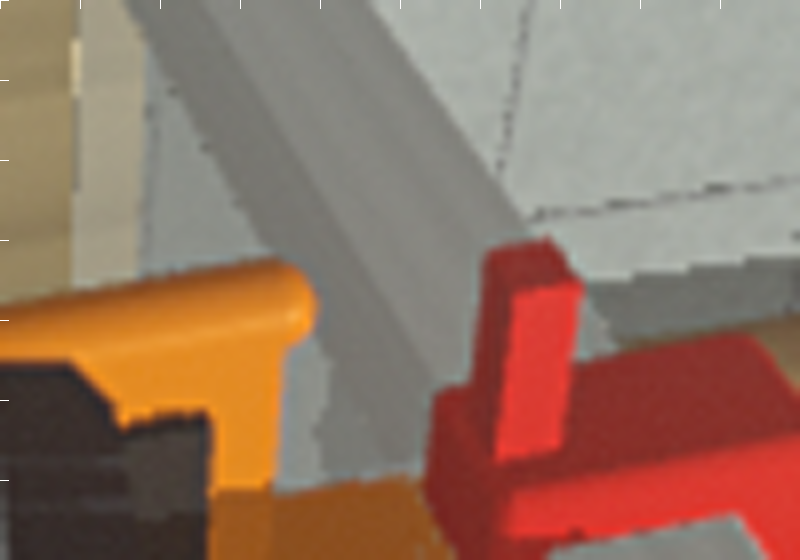

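The pointer's end-face centre is at about (366.4,263.3) and the lip's nose-end centre at about (336.5,267.9).

```bash
python3 - <<'E'
from h import *
m=np.load("w8.npy",allow_pickle=True).item();a=np.load("w4.npy",allow_pickle=True).item()
print("ptr",tri(ray(m,366.4,263.3),ray(a,369.6,218.2)))
for xp in(.586,.588,.590,.592):
  o,d=ray(m,366.4,263.3);P=o+d*(xp-o[0])/d[0]
  o,d=ray(m,336.5,267.9);L=o+d*(xp+.0028-o[0])/d[0];print(P.round(4),L.round(4),(P-L)[2].round(4))
t=r.read_camera("top");s=r.read_camera("scene");cv2.imwrite("pics/t8.png",t);cv2.imwrite("pics/s8.png",s)
E
```

```text
ptr (array([0.58698498, 0.22505216, 0.24386145]), [np.float64(0.0001715520352574812), np.float64(0.00017155203525756024)])
[0.586  0.2246 0.245 ] [0.5888 0.1944 0.2421] 0.0029
[0.588  0.2259 0.2428] [0.5908 0.1955 0.2399] 0.0029
[0.59   0.2273 0.2406] [0.5928 0.1965 0.2377] 0.0029
[0.592  0.2286 0.2384] [0.5948 0.1976 0.2355] 0.0029
```

The lip is about 3 mm low, so I'll go back to contact and nudge it up.

>>> {"method": "drive_tool", "body": {
  "motion": [
    [0.05, -0.05, -0.15, 0],
    [0.1, -0.1, -0.3, 0],
    [0.2, -0.2, -0.45, 0],
    [0.28, -0.21, -0.6, 0],
    [0.35, -0.21, -0.66, 0],
    [0.4, -0.21, -0.66, 0],
    [0.4, -0.21, -0.66, 0]
  ]
}}

```text
time_s: 27.88
tcp_pos: [0.5728, 0.0476, 0.2164]
tool_rot: [0.007, 0.989, 0.115, 0.097]
contact_force: [0.3, -0.8, -0.3]
width: 0.0
grip_force: 0.0
```

```bash
python3 st.py
```

```text
27.8833 [0.5728 0.0476 0.2164] F [ 0.3 -0.8 -0.3] 
q [-0.19  0.64  0.23  1.97 -0.85  0.49  2.29] 
x [-0.981  0.036 -0.191] y [-0.009  0.973  0.23 ] z [ 0.194  0.227 -0.954]
```

>>> {"method": "drive_tool", "body": {
  "motion": [
    [0.04, 0, 0, 0],
    [0.08, 0, 0, 0],
    [0.08, 0, 0, 0]
  ]
}}

```text
time_s: 28.13
tcp_pos: [0.5878, 0.0487, 0.2177]
tool_rot: [0.005, 0.989, 0.116, 0.094]
contact_force: [-6.1, -0.9, -3.1]
width: -0.0001
grip_force: 2.7
```

>>> {"method": "drive_tool", "body": {
  "motion": [
    [0.01, 0, 0.006, 0],
    [0.01, 0, 0.012, 0],
    [0.01, 0, 0.012, 0],
    [0.01, 0, 0.012, 0]
  ]
}}

```text
time_s: 28.47
tcp_pos: [0.5879, 0.0487, 0.2201]
tool_rot: [0.006, 0.989, 0.116, 0.093]
contact_force: [-8.1, -1.3, -4.1]
width: -0.0001
grip_force: 4.3
```

```bash
python3 st.py
```

```text
28.4667 [0.5879 0.0487 0.2201] F [-8.1 -1.3 -4.1] 
q [-0.21  0.66  0.27  1.91 -0.82  0.54  2.26] 
x [-0.983  0.032 -0.182] y [-0.011  0.973  0.231] z [ 0.185  0.229 -0.956]
```

>>> {"method": "drive_tool", "body": {
  "motion": [
    [-0.1, 0, 0, 0],
    [-0.25, 0, 0, 0],
    [-0.4, 0, 0.1, 0],
    [-0.48, 0.1, 0.3, 0],
    [-0.48, 0.2, 0.5, 0],
    [-0.48, 0.21, 0.66, 0],
    [-0.48, 0.21, 0.66, 0]
  ]
}}

```text
time_s: 29.05
tcp_pos: [0.4729, 0.102, 0.3902]
tool_rot: [0.005, 0.988, 0.117, 0.099]
contact_force: [1.6, 1.4, 0.3]
width: 0.0001
grip_force: 0.0
```

```bash
python3 st.py; python3 - <<'E'
from h import *
m=r.camera_model("wrist");w=r.read_camera("wrist");cv2.imwrite("pics/w9.png",w)
def end(i):
    h=cv2.cvtColor(i,cv2.COLOR_BGR2HSV);k=cv2.inRange(h,(8,150,130),(20,255,255));n,l,s,c=cv2.connectedComponentsWithStats(k)
    best=max((j for j in range(1,n) if c[j][0]>250),key=lambda j:s[j][4]);ys,xs=np.nonzero(l==best)
    xm=xs.max();row=ys[xs>=xm-1].mean();top=np.mean([ys[xs==x].min() for x in range(xm-8,xm-4)])
    h2=cv2.inRange(h,(0,150,90),(4,255,255))|cv2.inRange(h,(175,150,90),(180,255,255));h2[:,:340]=0
    yr,xr=np.nonzero(h2);q=yr.min();return np.array([xm,row,top]),(xr[yr<=q+1].mean(),q,xr.min(),xr.max())
m8=np.load("w8.npy",allow_pickle=True).item()
e8,p8=end(cv2.imread("pics/w8.png"));e9,p9=end(w);print(e8,p8,e9,p9)
def lz(m,u,v):
  o,d=ray(m,u,v);L=o+d*(.5908-o[0])/d[0];return L.round(4)
du=e9-e8
print(lz(m8,336.5,267.9),lz(m,336.5+du[0],267.9+du[1]),lz(m,336.5+du[0],267.9+du[2]))
P=np.array(p9[:2])-np.array(p8[:2]);o,d=ray(m,366.4+P[0],263.3+P[1]);print("ptr",(o+d*(.588-o[0])/d[0]).round(4))
E
```

```text
29.05 [0.4729 0.102  0.3902] F [1.6 1.4 0.3] 
q [-0.58  0.27  0.52  1.99 -0.52  0.75  1.83] 
x [-0.98   0.033 -0.195] y [-0.013  0.973  0.231] z [ 0.197  0.229 -0.953]
[359.  304.5 292.5] (np.float64(365.2), np.int64(261), np.int64(353), np.int64(403)) [356.         310.14285714 297.75      ] (np.float64(366.8333333333333), np.int64(261), np.int64(355), np.int64(404))
[0.5908 0.1955 0.2399] [0.5908 0.1883 0.2464] [0.5908 0.1885 0.2459]
ptr [0.588  0.2264 0.2423]
```

```bash
python3 - <<'E'
from h import *
m9=r.camera_model("wrist");m8=np.load("w8.npy",allow_pickle=True).item()
for f,m in(("w8",m8),("w9",m9)):
    i=cv2.imread(f"pics/{f}.png");h=cv2.cvtColor(i,cv2.COLOR_BGR2HSV);k=cv2.inRange(h,(8,150,130),(20,255,255))
    t=[int(np.nonzero(k[240:,x])[0].min())+240 for x in range(290,342,6) if k[240:,x].any()]
    rr=[int(np.nonzero(k[y,:348])[0].max()) for y in range(260,282,2) if k[y,:348].any()]
    red=cv2.inRange(h,(0,150,60),(5,255,255))|cv2.inRange(h,(172,150,60),(180,255,255))
    pr=[(y,int(np.nonzero(red[y,350:385])[0].min()+350),int(np.nonzero(red[y,350:385])[0].max()+350)) for y in range(255,285,3) if red[y,350:385].any()]
    ys,xs=np.nonzero(red[:,350:385]);print(f,"top",t,"right",rr,"ptr",ys.min(),pr)
print([proj(m,p) for m in(m8,m9) for p in((.588,.2255,.2425),(.5908,.1955,.2399),(.5908,.1955,.2429))])
E
```

```text
w8 top [268, 267, 266, 265, 264, 263, 266] right [252, 337, 338, 338, 338, 336, 334, 334, 334, 334] ptr 261 [(261, 363, 368), (264, 361, 370), (267, 361, 371), (270, 360, 371), (273, 360, 384), (276, 360, 384), (279, 355, 384), (282, 354, 384)]
w9 top [270, 268, 267, 266, 265, 264, 265] right [253, 337, 339, 340, 340, 339, 336, 336, 336, 336] ptr 261 [(261, 366, 369), (264, 363, 372), (267, 362, 373), (270, 362, 372), (273, 362, 372), (276, 361, 384), (279, 357, 384), (282, 356, 384)]
[(np.float64(365.9037154527278), np.float64(263.1904303998206)), (np.float64(336.53635942216135), np.float64(267.9142535562928)), (np.float64(337.6411770197734), np.float64(269.8559068828664)), (np.float64(363.12207869446627), np.float64(256.6797204191747)), (np.float64(334.0174956041252), np.float64(261.33700422443655)), (np.float64(335.0988271572802), np.float64(263.2201610222058))]
```

Relative to the pointer, the lip rose a bit more and is now within about 1–2 mm of level. That's good enough, so on to the green button.

>>> {"method": "drive_tool", "body": {
  "motion": [
    [0, -0.15, 0, 0],
    [0, -0.3, 0, 0],
    [0, -0.45, -0.05, 0],
    [0.05, -0.6, -0.15, 0],
    [0.1, -0.75, -0.25, 0],
    [0.15, -0.9, -0.35, 0],
    [0.18, -1, -0.45, 0],
    [0.18, -1, -0.5, 0]
  ]
}}

```text
time_s: 29.77
tcp_pos: [0.5189, -0.1546, 0.2605]
tool_rot: [0.009, 0.989, 0.114, 0.099]
contact_force: [0.6, -0.7, -1.0]
width: -0.0001
grip_force: 0.0
```

>>> {"method": "drive_tool", "body": {
  "motion": [
    [0, -0.05, -0.1, 0],
    [0, -0.1, -0.25, 0],
    [0, -0.1, -0.4, 0],
    [0, -0.1, -0.44, 0],
    [0, -0.1, -0.44, 0]
  ]
}}

```text
time_s: 30.18
tcp_pos: [0.5161, -0.1729, 0.1499]
tool_rot: [0.007, 0.988, 0.118, 0.096]
contact_force: [-0.7, 0.1, -0.2]
width: 0.0001
grip_force: 0.0
```

```bash
python3 st.py; python3 - <<'E'
from h import *
m=r.camera_model("wrist");w=r.read_camera("wrist");cv2.imwrite("pics/w10.png",w)
h=cv2.cvtColor(w,cv2.COLOR_BGR2HSV);k=cv2.inRange(h,(45,90,50),(75,255,255));n,l,s,c=cv2.connectedComponentsWithStats(k)
for j in range(1,n):
    if s[j][4]>60: print(s[j],c[j].round(1),plane(m,*c[j],.057).round(4))
E
```

```text
30.1833 [ 0.5161 -0.1729  0.1499] F [-0.7  0.1 -0.2] 
q [ 0.42  0.74 -0.03  1.99 -0.74  0.41  2.64] 
x [-0.982  0.036 -0.188] y [-0.009  0.972  0.235] z [ 0.191  0.232 -0.954]
[ 209  178   54   52 2216] [235.3 203.9] [ 0.5163 -0.1812  0.057 ]
```

>>> {"method": "drive_tool", "body": {
  "motion": [
    [0.01, 0, -0.08, -0.05],
    [0.02, 0, -0.16, -0.1],
    [0.02, 0, -0.22, -0.1],
    [0.02, 0, -0.22, -0.1]
  ]
}}

```text
time_s: 30.57
tcp_pos: [0.5235, -0.1729, 0.0971]
tool_rot: [0.083, 0.985, 0.108, 0.107]
contact_force: [0.1, -0.6, -0.7]
width: -0.0002
grip_force: 0.0
```

```bash
python3 st.py; python3 - <<'E'
from h import *
m=r.camera_model("wrist");w=r.read_camera("wrist");cv2.imwrite("pics/w11.png",w)
s=r.state();from scipy.spatial.transform import Rotation as R
M=R.from_quat(s["tool_rot"]).as_matrix();g=s["tcp_pos"]
for a in(.011,-.011):
  for b in(.014,-.014): print((g+M@[a,b,.025]).round(4))
h=cv2.cvtColor(w,cv2.COLOR_BGR2HSV);k=cv2.inRange(h,(45,90,50),(75,255,255));n,l,s,c=cv2.connectedComponentsWithStats(k)
for j in range(1,n):
    if s[j][4]>60: print(s[j],c[j].round(1),plane(m,*c[j],.057).round(4))
E
```

```text
30.5667 [ 0.5235 -0.1729  0.0971] F [ 0.1 -0.6 -0.7] 
q [ 0.48  0.84 -0.16  2.04 -0.86  0.2   2.62] 
x [-0.964  0.186 -0.192] y [0.14  0.963 0.231] z [ 0.228  0.195 -0.954]
[ 0.5214 -0.1528  0.0756]
[ 0.5175 -0.1797  0.0691]
[ 0.5425 -0.1568  0.0798]
[ 0.5386 -0.1838  0.0734]
[ 211  213   70   65 3576] [244.7 245.1] [ 0.5167 -0.1817  0.057 ]
```

Corner is over the button's centre. Press in steps, watching the force.

>>> {"method": "drive_tool", "body": {
  "motion": [
    [0, -0.01, -0.03, 0],
    [0, -0.01, -0.06, 0],
    [0, -0.01, -0.06, 0]
  ]
}}

```text
time_s: 30.87
tcp_pos: [0.5263, -0.1763, 0.0858]
tool_rot: [0.082, 0.985, 0.108, 0.11]
contact_force: [-5.6, -1.3, 25.5]
width: 0.0001
grip_force: 12.9
```

>>> {"method": "drive_tool", "body": {
  "motion": [
    [0, 0, -0.01, 0],
    [0, 0, -0.02, 0],
    [0, 0, -0.02, 0]
  ]
}}

```text
time_s: 31.12
tcp_pos: [0.5266, -0.1763, 0.0845]
tool_rot: [0.082, 0.984, 0.108, 0.112]
contact_force: [-14.9, -3.1, 56.5]
width: 0.0001
grip_force: 28.0
```

```bash
python3 st.py
```

```text
31.1167 [ 0.5266 -0.1763  0.0845] F [-14.9  -3.1  56.5] 
q [ 0.52  0.87 -0.21  2.03 -0.84  0.15  2.63] 
x [-0.961  0.186 -0.203] y [0.137 0.963 0.231] z [ 0.238  0.194 -0.952]
```

Far more than 4 N is applied. Now I'll release in small steps to confirm the button's spring travel.

>>> {"method": "drive_tool", "body": {
  "motion": [
    [0, 0, 0.02, 0],
    [0, 0, 0.04, 0],
    [0, 0, 0.04, 0]
  ]
}}

```text
time_s: 31.37
tcp_pos: [0.5259, -0.1763, 0.0901]
tool_rot: [0.082, 0.985, 0.107, 0.11]
contact_force: [0.6, 0.2, 2.8]
width: 0.0004
grip_force: 1.3
```

>>> {"method": "drive_tool", "body": {
  "motion": [
    [0, 0, 0.008, 0],
    [0, 0, 0.008, 0]
  ]
}}

```text
time_s: 31.53
tcp_pos: [0.5258, -0.1762, 0.0905]
tool_rot: [0.082, 0.985, 0.107, 0.109]
contact_force: [1.3, -0.3, 3.1]
width: -0.0001
grip_force: 1.2
```

>>> {"method": "drive_tool", "body": {
  "motion": [
    [0, 0, 0.008, 0],
    [0, 0, 0.008, 0]
  ]
}}

```text
time_s: 31.7
tcp_pos: [0.525, -0.1761, 0.0919]
tool_rot: [0.083, 0.985, 0.108, 0.108]
contact_force: [1.0, -0.3, 2.3]
width: 0.0003
grip_force: 0.9
```

>>> {"method": "drive_tool", "body": {
  "motion": [
    [0, 0, 0.008, 0],
    [0, 0, 0.008, 0]
  ]
}}

```text
time_s: 31.87
tcp_pos: [0.5242, -0.1759, 0.0937]
tool_rot: [0.083, 0.985, 0.108, 0.107]
contact_force: [0.5, -0.2, 1.0]
width: -0.0
grip_force: 0.3
```

>>> {"method": "drive_tool", "body": {
  "motion": [
    [0, 0, 0.008, 0],
    [0, 0, 0.008, 0]
  ]
}}

```text
time_s: 32.03
tcp_pos: [0.5241, -0.1757, 0.0957]
tool_rot: [0.083, 0.985, 0.108, 0.107]
contact_force: [-0.4, 0.2, -0.1]
width: -0.0002
grip_force: 0.0
```

>>> {"method": "drive_tool", "body": {
  "motion": [
    [0, 0, 0.008, 0],
    [0, 0, 0.008, 0]
  ]
}}

```text
time_s: 32.2
tcp_pos: [0.5244, -0.1758, 0.098]
tool_rot: [0.083, 0.985, 0.108, 0.108]
contact_force: [0.1, 0.7, 0.1]
width: 0.0002
grip_force: 0.0
```

The spring travel is confirmed: about 3 N near the bottom, 0 N on release. Retreat clear and hand in.

>>> {"method": "drive_tool", "body": {
  "motion": [
    [0, 0, 0.15, 0],
    [0, 0, 0.3, 0],
    [-0.05, 0, 0.45, 0],
    [-0.1, 0, 0.5, 0],
    [-0.1, 0, 0.5, 0],
    [-0.1, 0, 0.5, 0]
  ]
}}

```text
time_s: 32.7
tcp_pos: [0.4996, -0.1758, 0.2234]
tool_rot: [0.083, 0.985, 0.108, 0.108]
contact_force: [-0.5, 0.9, 0.0]
width: 0.0004
grip_force: 0.0
```

```bash
python3 st.py; python3 -c "
from h import *
print(r.job_done())"
```

```text
32.7 [ 0.4996 -0.1758  0.2234] F [-0.5  0.9  0. ] 
q [ 0.36  0.59  0.08  2.03 -0.72  0.5   2.46] 
x [-0.963  0.186 -0.196] y [0.14  0.963 0.23 ] z [ 0.231  0.194 -0.953]
the job is handed in; nothing more can be done
None
```

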